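# Walk the gluing weight round to back up a facade panel

## Task

A card facade panel has just been glued to the front of the steel fence and needs the heavy dark block as a backing weight. Using pushes only (never grip, lift or tip the block), walk the block round on the cutting mat until one of its long sides squarely faces the panel while the block still stands at least a finger's width clear of it, then push it in until that long side sits flat against the panel, with neither end overhanging the panel's ends. Leave the glue bottle, paint jar and little tower standing where they are, and finish with the robot clear of everything.

Things in the scene. Friction and masses are not known exactly. Their poses are not given: they have to be found in the camera images.
- block: heavy dark cast block (0.7 to 1 kg; pushing takes 4 to 12 N), 120 mm long (x) x 88 mm wide (y) x 32 mm high, two holes in line along its length on top; origin at the centre of its underside, z up. Long sides (facing +y and -y) are alike; either may end on the panel. Lies on a green mat whose top is 3 mm above the table, starting with an end towards the panel.
- fence: fixed steel fence with a pale windowed card panel on its front. Origin: foot (on the mat) of the middle of the panel's front face; x points from that face into the fence, y along the panel, z up. The panel is 180 mm long, 50 mm high; its front face is x = 0, the block stands at negative x. The steel behind is 200 mm long, 44 mm high, its foot reaching x = 60 mm.
- glue: loose white glue bottle with a blue band and black nozzle, 44 mm across, 91 mm high; origin at the centre of its underside; leave it alone
- tower: loose little card tower model with windows, 45 x 60 mm and 87 mm high; origin at the centre of its underside; leave it alone
- paint: loose paint jar with a red cap, 42 mm across, 50 mm high; origin at the centre of its underside; leave it alone
There are look-alikes about, which are no part of the job. There is more than one size of the block; the job needs the larger.

How it is judged:
By the outcome, as a careful person would: the job done as asked, in the order asked, and still so for the second after the job is handed in, with the robot touching nothing.
It also fails if it takes over 51 s, if anything falls off the work surface, if the arm or the gripper's body presses on something with over 40 N, if the wrist force passes 120 N, or if a joint passes its speed limit or range.

## Robot

A 6-joint arm with a two-finger parallel gripper is mounted at the origin on the work surface. World frame = base frame: x ahead of the robot, y to its left, z up, the work surface at z = 0. Lengths are in mm, angles in rad, forces in N, time in s.
With the tool pointing down it reaches from about 225 to 875 mm from the base axis. Payload 3.4 kg.
Tool frame: the origin (TCP) lies at the very end of the fingers, on their centre line; the grasp point (between the pads) lies 19 mm behind it; z points along the fingers, y is the line along which they close (so a half turn about z gives the same grasp; the last joint's range is limited). The gripper opens to 85 mm and grips with 20 to 120 N. Pads are 22 mm wide; open, the fingers measure 114 mm over their backs; the gripper's body (76 mm by 85 mm) begins 54 mm behind the grasp point. The pads swing forward as they close: fully open they stand 13 mm farther back than shut.
Start: joints at [1.015, 0.276, 1.505, -0, 1.361, -0.121], TCP at [242.228, 521.528, 204.428] pointing down, gripper open.
Joint ranges: [-2.89, 2.89], [-0.75, 2.08], [0.22, 2.7], [-1.18, 4.32], [0.11, 2.71], [-2.7, 2.7]. Speed limits (rad/s): [2.57, 2.57, 3.14, 3.14, 3.14, 3.14].

## Interface

Orientations are given as a unit quaternion [w, x, y, z].
In Python, from workcell import manip, get_image, find_in, silhouettes, tip_of gives the robot as it stands. The module is installed in compiled form; this text tells all that it offers.
- The arm moves only by the tool drive_tool, never from a script. Its argument "commands" is a list of rows, each a list of 5 numbers: the closure in counts, from 0 (fully open) to 255 (shut), then the shift along the world's x, y, z in units of 3 cm (1.0 is 3 cm), then the turn about the world's z in units of 5 degrees (1.0 is 5 degrees). In form: [[hand, dx, dy, dz, roll], ...]. A call has 1 to 12 rows; each row shifts and turns the commanded pose from where the row before left it; what a row does not reach is not made up. A row lasts 1/12 s, in which the tool goes at most 41.7 mm and 7.16 degrees, less where a joint would pass 70% of its speed; a pose out of reach is approached as far as the arm can. A call with a number of a shift or a turn outside -1 to 1 is refused whole. A call with a gripper value outside its range is refused whole. The fingers move at their own pace and stop on an object; the grip force is fixed at half the most. Time passes only in rows, so rows that do not move let the fingers close. It gives the time, the measured TCP pose, the force and the opening at its end, in the units of the state.
- manip.get_state(): the state, without advancing time (a new reading comes with each control period).
- get_image(name): name is "side" or "top"; returns a dict with "img" (480x640x3 uint8, red, green, blue), "depth" (480x640 float32, mm along the optical axis (not along the pixel's ray), 0 where there is no reading), "mtx" (3x3 intrinsics, pixels), "rvec" (rotation vector, rad) and "tvec" (3), from world to camera coordinates, as OpenCV has them. Camera axes: x right, y down, z forward; pixel columns grow to the right and rows downward; lengths in mm; the calibration is good to about 2 mm. A picture is of the moment at which its call begins.
- manip.job_done(): hands the job in, once; it reports no verdict.
Trained networks look in the newest picture that a camera, given by its name, has taken for a name from the list of things; names that differ only in an ending like _2 or _b are one class to them, and where a whole thing is asked for, a point or a joint stands for the part that bears it (a point fixed in the world has none). Each returns a list of dicts, best first, with "score" (0 to 1); they miss things now and then, are a little off and sometimes report something else, mostly with a low value. They report only what shows in the picture. A call takes as long as a camera call. They do not tell look-alikes from the thing itself.
- find_in(camera, thing): "location" ([column, row] in pixels, amid what is visible of it).
- silhouettes(camera, thing): "mask" (480x640 bool, what is visible of it) and "location" ([column, row] in pixels, amid what is visible of it).
- tip_of(camera, thing): "location" ([column, row] in pixels: a listed point, or the origin of a listed thing).
The state is a dict: "time_s": time; "q": joint angles; "qd": joint speeds; "joint_efforts": joint torques, N m; "tcp_pos": TCP position; "ee_rot": TCP orientation; "force": force on the tool from outside, world axes, zero at the start; "ft_torque": the same for the moment, N m; "grip_width": finger opening in mm.
Only numpy, scipy, OpenCV 4.12 (cv2) and the standard library are available. Lean on these libraries where they do the work, as an engineer would, in place of code of your own. Each camera call takes 0.05 s, during which the arm holds its last target. There are 200 camera calls.

## Working session

There is one attempt and no reset: what is moved stays moved. The work goes in short steps, Python scripts to look and compute and a tool call to move; the robot and the scene stay as the last step left them, time stands still between calls to the robot, and variables do not carry over. Pictures are saved under pics/ and viewed, on a budget of 10 in all, crops included, one or two more only if the job needs it, and the job is handed in when it is done.

Besides the shell and the picture viewer there is one more tool, called after ">>>" as name(argument=value, ...) on one line, values as JSON. drive_tool: Moves the arm, as the interface text tells. Shifts and turns lie within -1 to 1; 1 stands for 3 cm of shift or 5 degrees of turn. Its arguments: {"type":"object","properties":{"commands":{"type":"array","items":{"type":"array","items":{"type":"number"}}}},"required":["commands"]}

```bash
mkdir -p pics && cat > h.py <<'E'
import numpy as np, cv2
from workcell import manip, get_image, find_in, silhouettes, tip_of
def cam(im):
    R=cv2.Rodrigues(np.array(im["rvec"],float))[0]; return R,np.array(im["tvec"],float).ravel(),np.array(im["mtx"])
def cloud(im):
    R,t,K=cam(im); d=im["depth"]; v,u=np.mgrid[:480,:640]
    P=np.stack([(u-K[0,2])/K[0,0]*d,(v-K[1,2])/K[1,1]*d,d],-1)
    W=(P-t)@R; W[d==0]=np.nan; return W
def onplane(im,px,z):
    R,t,K=cam(im); r=R.T@np.linalg.inv(K)@np.array([px[0],px[1],1.]); c=-R.T@t
    return c+r*(z-c[2])/r[2]
def save(im,name,crop=None):
    a=im["img"][...,::-1]
    if crop: x0,y0,x1,y1=crop; a=a[y0:y1,x0:x1]; f=min(800/(x1-x0),600/(y1-y0)); a=cv2.resize(a,None,fx=f,fy=f)
    cv2.imwrite("pics/"+name,a)
E
python3 - <<'E'
from h import *
s=manip.get_state(); print(s["time_s"],s["tcp_pos"],s["ee_rot"])
for c in("top","side"):
    im=get_image(c); save(im,c+"0.png"); W=cloud(im)
    R,t,K=cam(im); print(c,"campos",(-R.T@t).round(),"f",K[0,0])
    for th in("block","fence","glue","tower","paint"):
        for d in silhouettes(c,th)[:4]:
            m=d["mask"]; p=W[m]; p=p[~np.isnan(p[:,0])]
            print(th,round(d["score"],2),np.round(d["location"]),m.sum(),"med",np.median(p,0).round() if len(p) else None,"z95",np.percentile(p[:,2],95).round(1) if len(p) else None)
E
```

```text
0.0 [241.91709124 520.98904825 203.5381316 ] [-2.99025446e-04  2.15704735e-01  9.76458195e-01 -8.78298432e-04]
top campos [ 274.   36. 1383.] f 576.7410747095852
block 0.75 [178. 339.] 907 med [195. 340.  19.] z95 23.8
block 0.67 [270. 201.] 1977 med [532. 131.  33.] z95 37.7
fence 0.62 [287. 144.] 1948 med [673.  91.   9.] z95 50.2
glue 0.66 [177. 201.] 352 med [524. 346.  55.] z95 84.2
tower 0.62 [375. 199.] 796 med [ 537. -110.   86.] z95 91.8
tower 0.32 [272. 201.] 2005 med [532. 130.  33.] z95 37.7
tower 0.17 [204. 150.] 284 med [659. 292.  48.] z95 55.3
paint 0.83 [203. 148.] 322 med [661. 293.  48.] z95 55.3
side campos [ 433. -666.  917.] f 525.3798084823061
block 0.73 [353. 223.] 1999 med [535. 115.  35.] z95 38.2
block 0.64 [213. 162.] 738 med [199. 328.  21.] z95 24.8
fence 0.81 [417. 239.] 1940 med [674.  77.  10.] z95 52.1
glue 0.71 [348. 155.] 401 med [528. 335.  49.] z95 79.4
tower 0.58 [364. 302.] 1435 med [ 540. -131.   86.] z95 92.4
paint 0.72 [403. 167.] 356 med [665. 283.  42.] z95 55.1
```

View pics/top0.png

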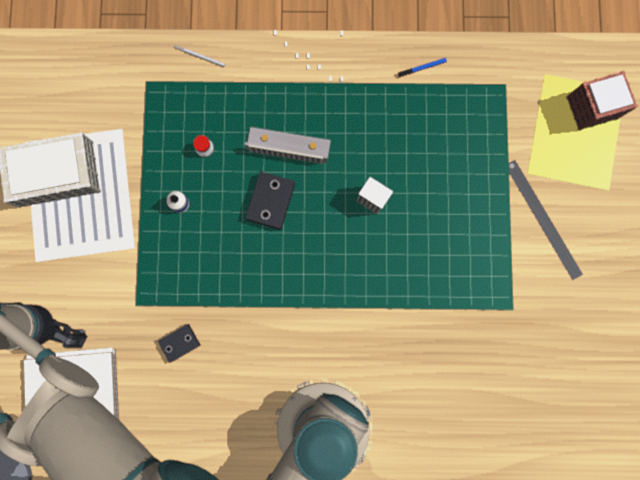

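View pics/side0.png

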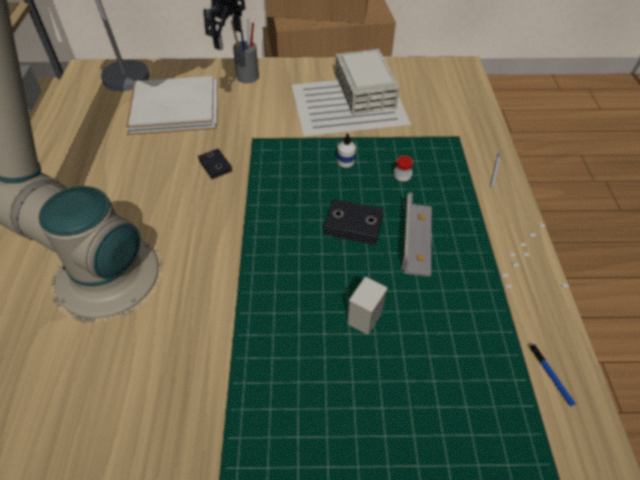

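Top view: candidates for the block are the big dark block at (270,201) on the mat and the small look-alike at (178,343) off the mat. The larger one, at (270,201), is the one to use. The fence is at (287,145), glue (177,201), paint (203,147) and tower (375,195). The house model at (48,170) and the brick tower at (603,100) are decoys.

```bash
cat >> h.py <<'E'
def rect(p):
    (c,s,a)=cv2.minAreaRect(p[:,:2].astype(np.float32)); 
    if s[0]<s[1]: s=s[::-1]; a+=90
    return np.round(c,1),np.round(s,1),round((a+90)%180-90,1)
def pose_block(im,c,z=35.,v=True):
    """block top face from silhouette + depth; centre, size, long axis angle (deg from x)"""
    W=cloud(im); best=None
    for d in silhouettes(c,"block"):
        p=W[d["mask"]]; p=p[(p[:,2]>29)&(p[:,2]<44)]
        if len(p)>700 and p[:,0].mean()>350:
            k=np.linalg.norm(p[:,:2]-np.median(p[:,:2],0),axis=1)<85; return rect(p[k])+(len(p),)
def obj(im,c,th):
    W=cloud(im); R,t,K=cam(im)
    return [(round(d["score"],2),[onplane(im,q["location"],3).round(1)[:2] for q in tip_of(c,th)[:2]]) for d in silhouettes(c,th)[:1]]
E
python3 - <<'E'
from h import *
T=get_image("top"); print("T",pose_block(T,"top"))
for n in("glue","tower","paint","fence","block"): print(n,obj(T,"top",n))
W=cloud(T)
S=get_image("side"); print("S",pose_block(S,"side")); 
for n in("glue","tower","paint","fence","block"): print(n,obj(S,"side",n))
WS=cloud(S)
for w in(W,WS):
    sel=(w[...,0]>600)&(w[...,0]<740)&(w[...,1]>-30)&(w[...,1]<200)
    for lo,hi in((36,47),(47.5,60)):
        p=w[sel&(w[...,2]>lo)&(w[...,2]<hi)]; print(lo,len(p),rect(p) if len(p)>5 else None)
    for a,b in ((450,620),):
        p=w[(w[...,0]>430)&(w[...,0]<620)&(w[...,1]>-180)&(w[...,1]<-70)&(w[...,2]>75)]; print("towertop",rect(p))
print(np.nanmedian(W[250:290,330:420],axis=(0,1)))
save(T,"c1.png",(150,110,420,260))
E
```

```text
T (array([534.7, 131.6]), array([120.2,  88.2]), -15.5, 1677)
glue [(0.56, [array([533.4, 352.9])])]
tower []
paint [(0.87, [array([662.2, 291. ]), array([532.3, 129.6])])]
fence [(0.97, [array([647.1,  94.9]), array([537.3, 126.3])])]
block [(0.98, [array([202. , 337.2]), array([532.8, 129.2])])]
S (array([536.1, 129.4]), array([120.5,  95.1]), -14.9, 1617)
glue [(0.61, [array([526.9, 336.8])])]
tower [(0.97, [array([ 540.8, -106.1])])]
paint [(0.54, [array([662.5, 292.9])])]
fence [(0.76, [array([647.6,  91.4])])]
block [(0.97, [array([194.9, 336.5])])]
36 221 (array([650.2,  94.7]), array([198. ,  12.8]), 80.8)
47.5 184 (array([649.6,  95.8]), array([195.5,  11. ]), 81.0)
towertop (array([ 542.7, -113.5]), array([62. , 49.1]), 58.1)
36 104 (array([651.7,  93.5]), array([201.4,  10.6]), 80.9)
47.5 227 (array([651.4,  92.4]), array([198.2,  10.4]), 80.7)
towertop (array([ 543.6, -115.8]), array([67.1, 47.9]), 56.5)
[ 372.72773736 -121.19671939    1.02054969]
```

View pics/c1.png

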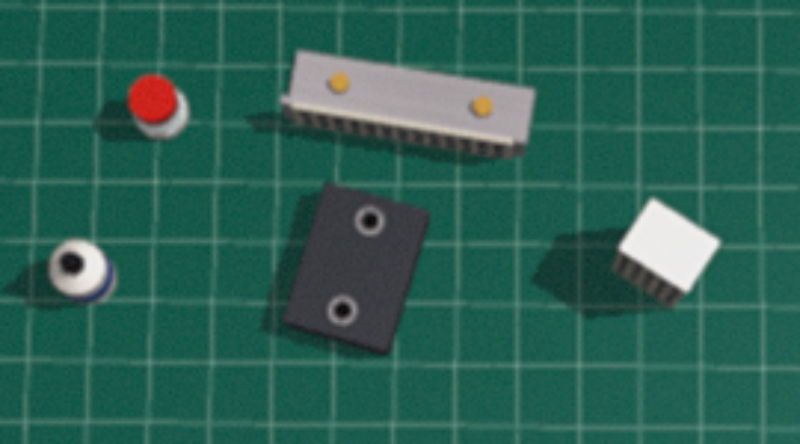

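Block centre is about (535.5,130.5) with its long axis at −15°. The panel origin is about (647,93) and the panel line lies at 81°. I'll turn the block about 84° clockwise by pushing its corners with closed fingers, then push it in squarely with the open two-finger hand. First I go above the +y side at the far end.

>>> drive_tool(commands=[[255,0.9,-0.82,0,0.27],[255,0.99,-0.9,0,0.27],[255,0.99,-0.9,0,0.27],[255,0.99,-0.9,0,0.27],[255,0.99,-0.9,0,0.27],[255,0.99,-0.9,0,0.27],[255,0.99,-0.9,0,0.27],[255,0.99,-0.9,0,0.27],[255,0.99,-0.9,0,0.27],[255,0.99,-0.9,0,0.27],[255,0.99,-0.9,0,0.27],[255,0.99,-0.9,0,0.27]])

```text
time_s: 2.75
tcp_pos: [597.2, 198.3, 204.5]
ee_rot: [0.0, 0.076, 0.997, 0.0]
force: [0.9, 0.4, 0.2]
grip_width: 0.4
```

>>> drive_tool(commands=[[255,0,0,-0.9,0],[255,0,0,-0.9,0],[255,0,0,-0.9,0],[255,0,0,-0.9,0],[255,0,0,-0.9,0],[255,0,0,-0.9,0],[255,0,0,-0.9,0],[255,0,0,0,0]])

```text
time_s: 3.42
tcp_pos: [591.5, 198.9, 10.0]
ee_rot: [-0.005, 0.076, 0.997, -0.002]
force: [-1.5, -0.6, -0.3]
grip_width: -0.1
```

>>> drive_tool(commands=[[255,0.25,-0.3,0.13,0],[255,0,-0.33,0,0],[255,-0.05,-0.33,0,0],[255,-0.08,-0.3,0,0],[255,-0.1,-0.3,0,0],[255,-0.12,-0.3,0,0],[255,-0.14,-0.28,0,0],[255,-0.17,-0.27,0,0],[255,0,0,0,0]])

```text
time_s: 4.17
tcp_pos: [581.8, 125.9, 19.4]
ee_rot: [-0.001, 0.077, 0.997, -0.0]
force: [-0.3, -0.2, -0.3]
grip_width: 0.0
```

```bash
python3 - <<'E'
from h import *
for c in("top","side"):
    im=get_image(c); print(c,pose_block(im,c))
    if c=="side": save(im,"s2.png",(250,130,490,310))
s=manip.get_state(); print(s["time_s"],s["tcp_pos"],s["force"])
E
```

```text
top None
side (array([535.6, 128.2]), array([120.4,  94.9]), -16.1, 1518)
4.3667 [583.89542176 127.9211768   19.39037793] [-0.29597592  0.74419026 -0.81258481]
```

View pics/s2.png

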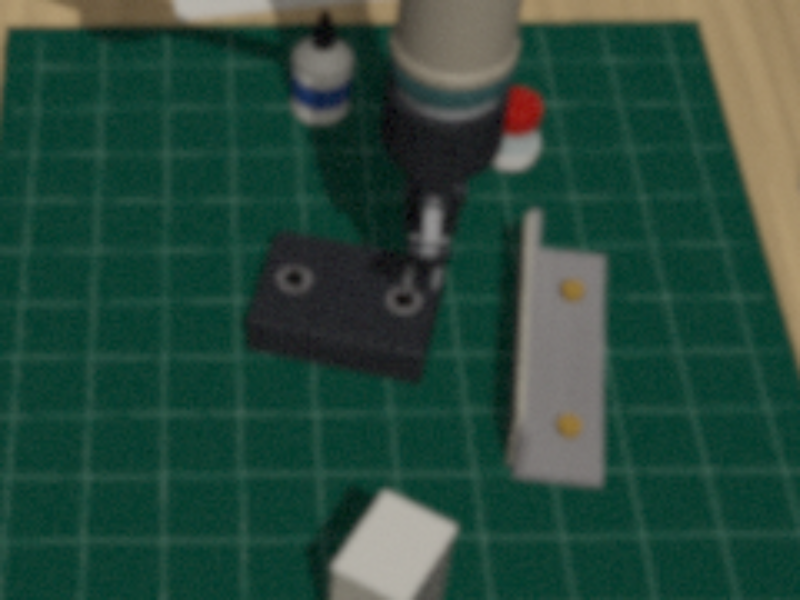

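```bash
python3 - <<'E'
from h import *
s=manip.get_state(); tp=np.array(s["tcp_pos"]); print(tp,s["ee_rot"],s["q"])
for c in ("side","top"):
    im=get_image(c); W=cloud(im); R,t,K=cam(im)
    print(c,[cv2.projectPoints(np.array([tp+[0,0,dz]]),im["rvec"],im["tvec"],K,None)[0].ravel().round(1) for dz in(-16,0,16,60)])
    if c=="side":
        save(im,"s3.png",(330,170,420,238))
        for px in((380,200),(380,207),(380,211),(382,214),(380,218),(378,222)): print(px,W[px[1],px[0]].round(1))
    print(c,pose_block(im,c))
E
```

```text
[583.89542176 127.9211768   19.39037793] [2.38946380e-04 7.59212532e-02 9.97113761e-01 2.30439398e-04] [ 9.90648324e-02  4.63524280e-01  1.71252977e+00  4.50830921e-04
  9.64987795e-01 -1.31999934e+00]
side [array([374.5, 226.6]), array([375.1, 222. ]), array([375.7, 217.3]), array([377.6, 203.8])]
(380, 200) [577.9  76.  145.4]
(380, 207) [577.7  64.8 136.6]
(380, 211) [588.4 112.2  73.2]
(382, 214) [598.9 137.4  35.7]
(380, 218) [593.5 126.9  34. ]
(378, 222) [587.9 114.7  34.2]
side (array([536. , 128.8]), array([119.6,  93.5]), -15.0, 1499)
top [array([272.4, 182. ]), array([272. , 180.5]), array([271.5, 179. ]), array([270.3, 174.7])]
top None
```

View pics/s3.png

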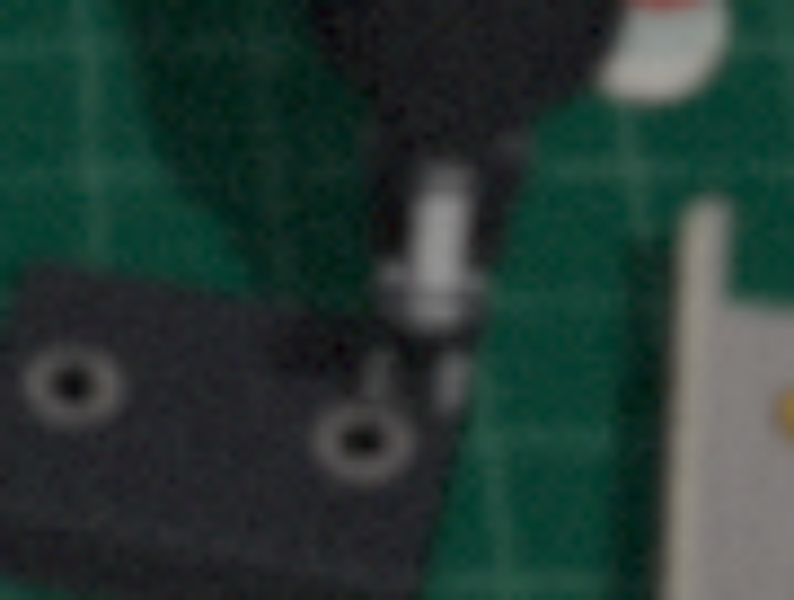

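```bash
python3 - <<'E'
from h import *
im=get_image("side"); W=cloud(im)
for r in range(184,224,2): print(r,"|".join("%4.0f %4.0f %4.0f"%tuple(W[r,c]) for c in (370,374,377,380,383,386)))
save(im,"s4.png",(340,140,410,230))
E
```

```text
184  585  266    5| 568  113  154| 571   93  174| 576   91  176| 582   89  178| 588   91  176
186  584  259    5| 568  111  151| 571   92  169| 576   88  173| 583   89  172| 590   96  166
188  584  256    1| 569  111  145| 572   92  164| 578   92  164| 584   91  165| 590   91  165
190  583  248    2| 569  112  139| 572   89  161| 578   91  159| 583   86  164| 590   89  161
192  583  241    2| 570  114  130| 572   86  158| 578   90  154| 584   85  159| 594  105  139
194  582  233    3| 571  117  122| 572   86  152| 578   87  151| 584   84  155| 596  111  127
196  581  225    5| 572  115  117| 574   95  138| 578   84  148| 585   89  144| 596  110  122
198  581  218    5| 571  111  115| 578  111  115| 578   80  147| 590  111  115| 596  108  118
200  580  211    5| 568   87  134| nan  nan  nan| 579   79  142| 591  111  109| 597  109  111
202  580  207    3| 566   77  139| 572   75  141| 579   77  139| 587   85  130| 618  205    4
204  580  200    3| 566   72  138| 572   72  138| 578   68  142| 584   70  140| 618  202    1
206  573  160   39| nan  nan  nan| 572   67  137| 578   69  135| 584   65  139| 617  193    3
208  573  156   37| 568   77  120| 573   72  126| 579   68  130| 584   63  135| 616  184    5
210  573  151   35| 577  121   67| 582  116   72| 588  113   75| 590   89  101| 616  181    2
212  573  149   30| 576  114   68| 582  112   71| 588  109   73| 602  143   36| 616  177   -0
214  572  137   37| 577  115   60| 584  119   56| 589  113   62| 603  147   26| 615  168    2
216  571  130   38| 579  122   46| 584  115   54| 591  119   49| 607  163    1| 613  159    5
218  571  125   37| 579  124   38| 586  124   37| 593  126   35| 605  151    7| 613  154    3
220  570  120   35| 579  120   35| 586  121   34| 593  121   33| 605  147    4| 613  148    3
222  569  111   39| 579  116   33| 585  113   36| 592  113   36| 605  142    3| 612  141    4
```

View pics/s4.png

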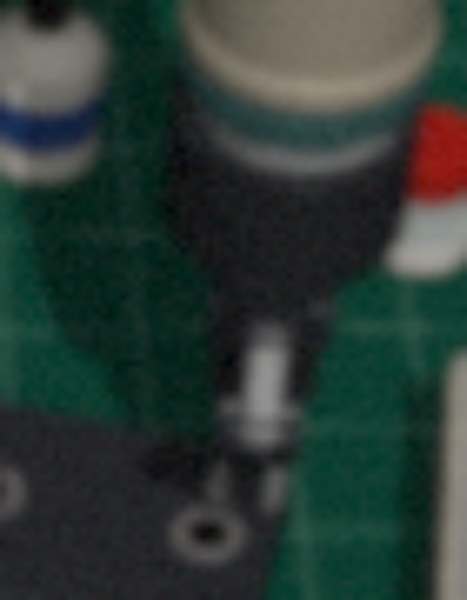

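The fingers have passed just over the block top, so the real tip height is about 20 mm above the reported z. The block hasn't moved. I'll back off to +y and lower in small steps, watching the force.

>>> drive_tool(commands=[[255,0.1,0.95,0,0],[255,0.15,0.95,0,0],[255,0.1,0.6,0,0],[255,0,0,-0.2,0],[255,0,0,-0.1,0],[255,0,0,0,0]])

```text
time_s: 5.12
tcp_pos: [592.8, 202.0, 9.0]
ee_rot: [-0.001, 0.076, 0.997, -0.001]
force: [-0.1, -0.2, -0.4]
grip_width: 0.4
```

```bash
python3 - <<'E'
from h import *
s=manip.get_state(); print(s["time_s"],s["tcp_pos"],s["force"])
im=get_image("side"); W=cloud(im); print(pose_block(im,"side"))
p=np.array(s["tcp_pos"])
u,v=cv2.projectPoints(np.array([p]),im["rvec"],im["tvec"],im["mtx"],None)[0].ravel().round().astype(int); print(u,v)
for r in range(v-22,v+8,2): print(r,"|".join("%4.0f %4.0f %4.0f"%tuple(W[r,c]) for c in range(u-6,u+10,3)))
E
```

```text
5.1167 [592.8343957  201.96737327   9.03557497] [-0.14941499 -0.18785208 -0.36814284]
(array([535.8, 128.3]), array([119.9,  93. ]), -15.5, 1609)
376 202
180  587  285    0| 593  281    4| 578  150  130| 583  146  134| 590  148  132| 598  156  124
182  586  276    2| 579  195   81| 577  144  131| 583  143  131| 590  146  128| 596  142  132
184  585  270    1| 593  269    1| 577  141  127| 584  140  128| 590  141  127| 596  139  129
186  584  260    4| 577  176   87| 580  151  111| 584  142  120| 591  141  121| 596  137  125
188  583  251    6| 591  254    3| 584  172   84| 590  169   87| 597  170   86| 621  253    3
190  583  247    3| 584  207   43| 587  188   62| 594  189   61| 602  193   57| 620  249    1
192  583  240    3| 582  194   50| 588  185   58| 595  189   55| nan  nan  nan| 619  236    7
194  583  237   -1| 583  196   41| 589  190   47| 595  188   49| 603  193   44| 619  236    0
196  582  226    3| 589  228    1| 596  228    2| 604  228    2| 610  224    5| 618  225    4
198  nan  nan  nan| 588  220    2| 596  220    3| 603  220    2| 610  219    3| 617  219    3
200  581  214    2| 587  208    8| 595  213    3| 602  213    2| 609  212    4| 617  212    3
202  580  205    4| 587  206    4| 594  205    5| 602  208    1| 609  208    1| 616  205    4
204  579  196    7| 587  199    4| 594  200    3| 601  199    4| 608  199    3| 615  199    4
206  574  164   35| 586  194    3| 592  189    7| 600  193    3| 608  193    3| 615  194    2
208  573  157   35| 580  155   37| 587  156   36| 594  156   36| 601  156   36| 614  185    4
```

Depth shows the real tip near z≈42 while 9 is reported. I'll lower another 20 mm and check again.

>>> drive_tool(commands=[[255,0,0,-0.33,0],[255,0,0,-0.33,0],[255,0,0,0,0]])

```text
time_s: 5.47
tcp_pos: [592.2, 201.5, -11.9]
ee_rot: [-0.002, 0.076, 0.997, -0.001]
force: [-0.7, 0.1, -0.5]
grip_width: -0.0
```

```bash
cat >> h.py <<'E'
def tip():
    s=manip.get_state(); p=np.array(s["tcp_pos"]); print(round(s["time_s"],2),p.round(1),np.round(s["force"],1))
    im=get_image("side"); W=cloud(im); print(pose_block(im,"side"))
    u,v=cv2.projectPoints(np.array([p]),im["rvec"],im["tvec"],im["mtx"],None)[0].ravel().round().astype(int); print(u,v)
    for r in range(v-20,v+8,2): print(r,"|".join("%4.0f %4.0f %4.0f"%tuple(W[r,c]) for c in range(u-3,u+9,3)))
    return im
E
python3 - <<'E'
from h import *
save(tip(),"s5.png",(340,140,410,230))
E
```

```text
5.47 [592.2 201.5 -11.9] [-0.7  0.1 -0.5]
(array([535.9, 128.8]), array([120.5,  91.3]), -15.9, 1621)
375 208
188  588  252    5| 577  144  112| 583  145  111| 591  151  105
190  588  248    2| 577  142  108| 584  144  106| 590  142  108
192  576  172   72| 577  141  103| 584  140  104| 590  141  103
194  587  232    4| 581  157   80| 587  154   83| 592  148   90
196  587  228    2| 587  188   43| 594  188   42| 602  193   37
198  582  194   29| 587  186   38| 594  187   36| 602  191   32
200  582  195   22| 588  187   30| 595  188   29| 603  192   25
202  585  208    1| 592  206    3| 597  193   17| 607  207    2
204  584  198    5| 592  201    2| 598  196    7| 606  201    2
206  583  191    6| 591  192    4| 598  195    1| 605  194    2
208  578  159   33| 585  157   35| 592  157   35| 598  155   37
210  577  150   35| 585  153   33| 591  150   36| 598  150   35
212  577  143   36| 584  145   35| 591  146   33| 597  145   34
214  576  139   35| 583  136   37| 590  140   33| 597  139   34
```

View pics/s5.png

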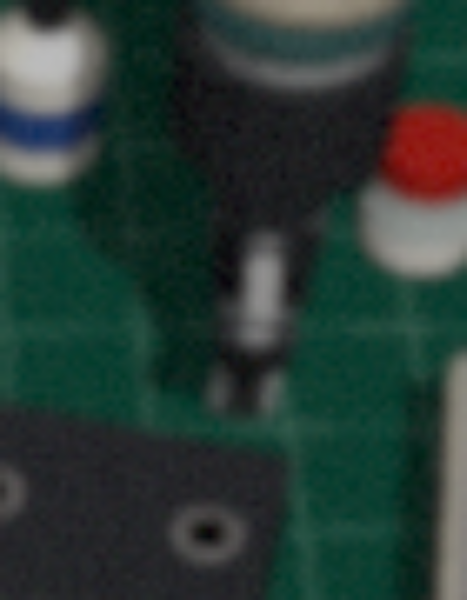

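The fingertip is at crop (240,410), real z≈20 while −12 is reported, so the offset is about 32 mm. I'll go to a reported −19 and start the push.

>>> drive_tool(commands=[[255,0.2,-0.1,-0.12,0],[255,0.1,-0.33,-0.12,0],[255,0,-0.33,0,0],[255,-0.08,-0.3,0,0],[255,-0.1,-0.3,0,0],[255,0,0,0,0]])

```text
time_s: 6.07
tcp_pos: [597.2, 159.6, -16.5]
ee_rot: [-0.0, 0.077, 0.997, -0.0]
force: [-0.2, 1.1, 0.5]
grip_width: -0.0
```

```bash
python3 - <<'E'
from h import *
tip()
E
```

```text
6.07 [597.2 159.6 -16.5] [-0.2  1.1  0.5]
(array([530.1, 122. ]), array([120.1,  94.1]), -22.1, 1625)
378 222
202  592  205    5| 582  116   97| 587  110  104| 593  108  106
204  591  199    3| 580  104  104| 586  103  106| 592  101  107
206  591  195    1| 580  100  102| 587  100  102| 593  101  100
208  590  185    5| 581  102   94| 587   99   97| 593   95  101
210  590  181    3| 590  146   40| 597  146   40| nan  nan  nan
212  584  144   35| 590  144   35| 597  145   34| 606  153   26
214  583  135   39| 590  136   37| 597  139   35| 607  153   18
216  583  132   35| 589  130   37| 597  134   33| 607  152   12
218  582  125   37| 589  125   36| 596  129   31| 609  155    3
220  582  123   32| 589  122   33| 596  127   27| 608  147    5
222  581  113   36| 588  114   35| 598  129   18| 607  141    4
224  580  108   36| 587  108   35| 599  134    5| 607  136    3
226  580  102   35| 587  102   35| 599  130    2| 605  127    7
228  579   95   36| 589  108   21| 598  123    4| 605  123    4
```

>>> drive_tool(commands=[[255,-0.15,-0.3,0,0],[255,-0.17,-0.29,0,0],[255,-0.19,-0.27,0,0],[255,-0.21,-0.25,0,0],[255,-0.23,-0.23,0,0],[255,0,0,0,0]])

```text
time_s: 6.67
tcp_pos: [566.5, 119.9, -16.7]
ee_rot: [-0.002, 0.076, 0.997, -0.001]
force: [0.6, -0.2, 0.1]
grip_width: -0.5
```

```bash
python3 - <<'E'
from h import *
im=get_image("side"); print(pose_block(im,"side")); print(manip.get_state()["tcp_pos"])
E
```

```text
(array([496.1, 101.4]), array([123.3,  91. ]), -41.6, 1651)
[566.86997589 120.85237791 -16.89304578]
```

>>> drive_tool(commands=[[255,0.3,0.3,0.6,0],[255,0,0,0.95,0],[255,-0.95,-0.28,0,0],[255,-0.95,-0.28,0,0],[255,-0.95,-0.28,0,0],[255,-0.95,-0.28,0,0],[255,-0.95,-0.28,0,0],[255,-0.9,-0.28,0,0],[255,0,0,-0.8,0],[255,0,0,-0.75,0],[255,0,0,0,0]])

```text
time_s: 7.68
tcp_pos: [404.1, 80.1, -19.1]
ee_rot: [-0.004, 0.076, 0.997, -0.0]
force: [-1.0, 0.7, -0.6]
grip_width: -0.3
```

>>> drive_tool(commands=[[255,0.22,0.25,0,0],[255,0.22,0.25,0,0],[255,0.22,0.25,0,0],[255,0.23,0.24,0,0],[255,0.25,0.22,0,0],[255,0.27,0.2,0,0],[255,0,0,0,0]])

```text
time_s: 8.27
tcp_pos: [453.9, 124.2, -16.2]
ee_rot: [0.002, 0.075, 0.997, 0.001]
force: [-0.3, -0.2, -0.3]
grip_width: 0.1
```

```bash
python3 - <<'E'
from h import *
im=get_image("side"); print(pose_block(im,"side")); print(manip.get_state()["tcp_pos"])
im=get_image("top"); print(pose_block(im,"top"))
E
```

```text
(array([524.2, 109.1]), array([122.4,  89.8]), -65.0, 1633)
[453.56459285 123.297187   -16.19180721]
None
```

>>> drive_tool(commands=[[255,-0.32,-0.1,0,0],[255,0,0.38,0,0],[255,0.3,0.15,0,0],[255,0.3,0.15,0,0],[255,0.3,0.13,0,0],[255,0.3,0.11,0,0],[255,0.31,0.09,0,0],[255,0,0,0,0]])

```text
time_s: 9.13
tcp_pos: [489.0, 151.0, -16.7]
ee_rot: [0.001, 0.076, 0.997, 0.001]
force: [-1.3, 0.2, 0.2]
grip_width: -0.3
```

```bash
python3 - <<'E'
from h import *
im=get_image("side"); print(pose_block(im,"side")); print(manip.get_state()["tcp_pos"])
E
```

```text
(array([549.4, 103.6]), array([122.3,  88.4]), -85.5, 1628)
[488.53135325 150.19372741 -16.64294135]
```

>>> drive_tool(commands=[[255,0.32,0.02,0,0],[255,0.32,0.0,0,0],[255,0,0,0,0]])

```text
time_s: 9.48
tcp_pos: [507.7, 150.7, -16.6]
ee_rot: [0.001, 0.076, 0.997, 0.0]
force: [-0.2, 0.6, -0.1]
grip_width: -0.0
```

```bash
python3 - <<'E'
from h import *
im=get_image("side"); print(pose_block(im,"side")); print(manip.get_state()["tcp_pos"])
E
```

```text
(array([559.7,  99.2]), array([123.5,  87.5]), 86.0, 1638)
[507.05359676 150.24224427 -16.60348715]
```

>>> drive_tool(commands=[[255,0.28,0.0,0,0],[255,0,0,0,0],[255,-0.9,0,0,0],[0,-0.95,-0.3,0,0],[0,-0.95,-0.6,0,0],[0,-0.6,-0.6,0,0],[0,0,0,0,0],[0,0,0,0,0]])

```text
time_s: 10.25
tcp_pos: [412.2, 104.7, -16.3]
ee_rot: [0.001, 0.077, 0.997, -0.0]
force: [1.1, 1.1, -0.1]
grip_width: 60.7
```

```bash
cat >> h.py <<'E'
def fenceline(im,z0=47.5,z1=60):
    w=cloud(im); sel=(w[...,0]>600)&(w[...,0]<740)&(w[...,1]>-30)&(w[...,1]<200)
    return rect(w[sel&(w[...,2]>z0)&(w[...,2]<z1)])
E
python3 - <<'E'
from h import *
for c in("side","top"):
    im=get_image(c); print(c,pose_block(im,c),fenceline(im)); save(im,c+"6.png",(150,80,450,305))
s=manip.get_state();print(s["time_s"],s["tcp_pos"],s["grip_width"])
E
```

```text
side (array([564.1,  98. ]), array([125.5,  87.9]), 81.8, 1675) (array([651.5,  92.6]), array([200.8,  10.7]), 80.8)
top (array([562.4, 100.4]), array([120.1,  87.9]), 81.6, 1630) (array([649.1,  94.8]), array([198.1,  11.7]), 81.2)
10.45 [414.482015   105.78458423 -16.33887945] 85.2377011450333
```

View pics/top6.png

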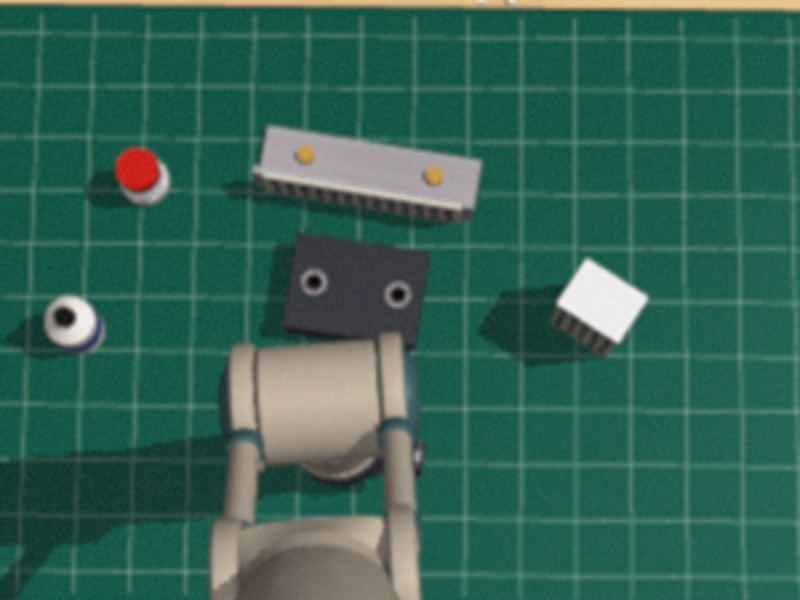

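The block is at 81.7° against the panel's 81.0°, with a gap of about 40 mm and a lateral offset of about −7 mm. So it squarely faces the panel. Now I approach with the open hand for the square push.

>>> drive_tool(commands=[[0,0.09,0.58,-0.15,0],[0,0.6,-0.095,-0.12,0],[0,0.88,-0.139,0,0],[0,0.88,-0.139,0,0],[0,0.45,-0.07,0,0],[0,0.2,-0.031,0,0],[0,0.2,-0.031,0,0],[0,0.2,-0.031,0,0],[0,0,0,0,0]])

```text
time_s: 11.2
tcp_pos: [514.2, 107.1, -25.7]
ee_rot: [-0.003, 0.076, 0.997, -0.0]
force: [-4.0, 0.7, -0.7]
grip_width: 85.7
```

```bash
python3 - <<'E'
from h import *
for c in("side","top"):
    im=get_image(c); print(c,pose_block(im,c)); save(im,c+"7.png",(290,150,450,270))
s=manip.get_state();print(s["time_s"],s["tcp_pos"],s["grip_width"],s["force"])
E
```

```text
side (array([569.6,  96.4]), array([123.8,  87.2]), 81.4, 1593)
top None
11.4 [514.91229798 106.95062281 -25.5435665 ] 85.26442538050178 [-3.67791893  0.56798815 -3.55742347]
```

View pics/side7.png

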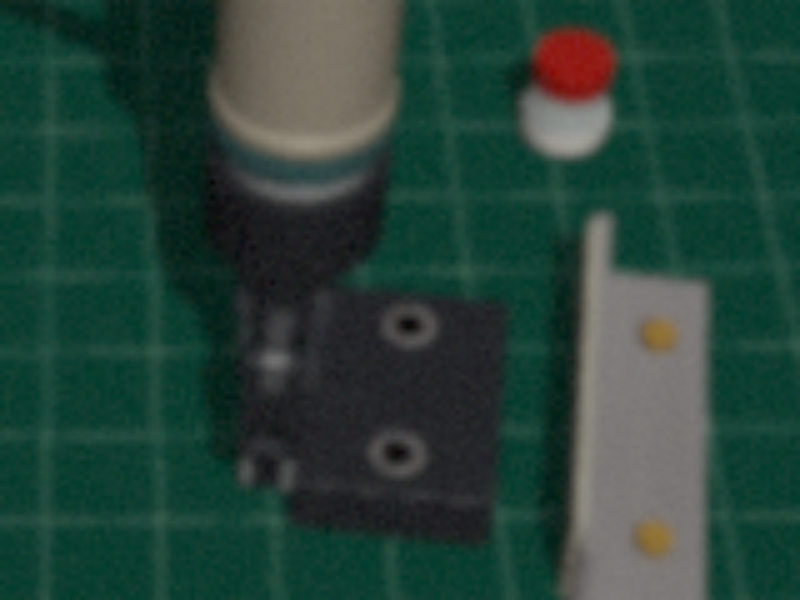

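The fingers rest on the near long side and the block is square at 81.4°, still about 33 mm clear. Pushing in.

>>> drive_tool(commands=[[0,0.2,-0.031,0,0],[0,0.2,-0.031,0,0],[0,0.2,-0.031,0,0],[0,0.2,-0.031,0,0],[0,0.1,-0.016,0,0],[0,0,0,0,0]])

```text
time_s: 11.9
tcp_pos: [546.3, 102.3, -24.6]
ee_rot: [0.001, 0.076, 0.997, 0.0]
force: [-1.4, 0.0, -0.4]
grip_width: 85.6
```

```bash
python3 - <<'E'
from h import *
im=get_image("side"); print(pose_block(im,"side"),fenceline(im))
s=manip.get_state();print(s["time_s"],s["tcp_pos"],s["grip_width"],s["force"])
E
```

```text
(array([601.3,  92.3]), array([126.6,  87.7]), 81.1, 1583) (array([651.4,  92.6]), array([201. ,  10.6]), 80.7)
12.0 [546.27872396 102.42065246 -24.29136897] 85.26344264238979 [-1.00738784 -0.04156451 -0.94208501]
```

>>> drive_tool(commands=[[0,0.06,-0.009,0,0],[0,0.05,-0.008,0,0],[0,0,0,0,0]])

```text
time_s: 12.25
tcp_pos: [546.0, 102.4, -24.4]
ee_rot: [-0.001, 0.076, 0.997, 0.0]
force: [-6.0, 1.6, 4.0]
grip_width: 85.4
```

>>> drive_tool(commands=[[0,0.06,-0.009,0,0],[0,0,0,0,0]])

```text
time_s: 12.42
tcp_pos: [546.3, 102.3, -24.5]
ee_rot: [-0.003, 0.076, 0.997, 0.0]
force: [-7.9, 2.1, 6.0]
grip_width: 85.7
```

>>> drive_tool(commands=[[0,0.06,-0.009,0,0],[0,0,0,0,0]])

```text
time_s: 12.58
tcp_pos: [546.1, 102.2, -24.7]
ee_rot: [-0.005, 0.076, 0.997, 0.0]
force: [-10.6, 2.6, 8.3]
grip_width: 85.0
```

>>> drive_tool(commands=[[0,0.12,-0.019,0,0],[0,0.12,-0.019,0,0],[0,0,0,0,0]])

```text
time_s: 12.83
tcp_pos: [545.4, 102.0, -25.4]
ee_rot: [-0.012, 0.076, 0.997, 0.0]
force: [-21.9, 5.3, 15.8]
grip_width: 85.2
```

```bash
python3 - <<'E'
from h import *
im=get_image("side"); print(pose_block(im,"side"),fenceline(im)); save(im,"s8.png",(330,170,450,260))
W=cloud(im); 
s=manip.get_state();print(s["time_s"],s["tcp_pos"],s["force"])
E
```

```text
None (array([651.5,  93.8]), array([197. ,  10.5]), 80.9)
12.9333 [545.50094561 101.99363641 -25.38413088] [-21.92385231   4.8319201   15.34679241]
```

View pics/s8.png

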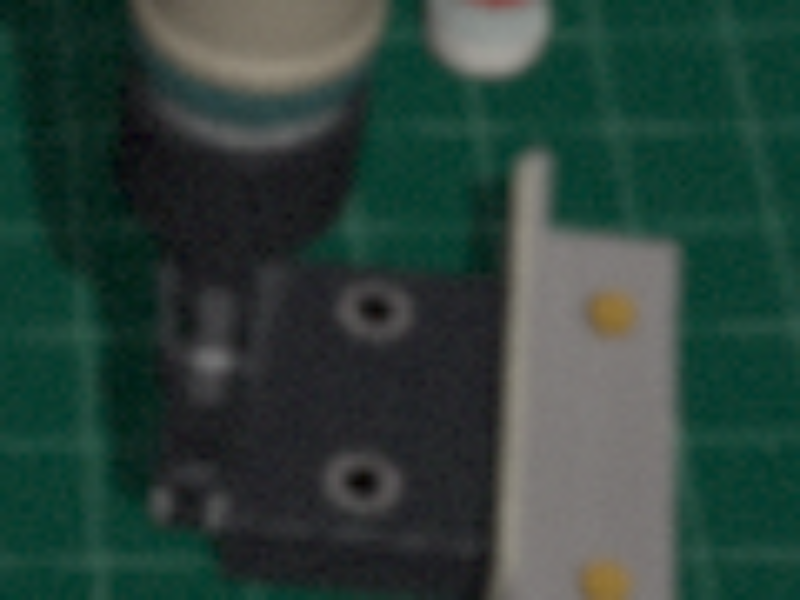

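The block sits flush on the panel, its edge at crop (500,270–545), with no further motion at 22 N. Now I back off straight, lift and clear.

>>> drive_tool(commands=[[0,-0.3,0.047,0,0],[0,-0.6,0.095,0,0],[0,-0.95,0.15,0,0],[0,-0.95,0.15,0,0],[0,-0.8,0.1,0.9,0],[0,-0.8,0,0.95,0],[0,-0.8,0,0.95,0],[0,-0.8,0,0.95,0],[0,-0.5,0,0.95,0],[0,0,0,0,0],[0,0,0,0,0]])

```text
time_s: 13.85
tcp_pos: [365.7, 116.9, 118.4]
ee_rot: [0.004, 0.076, 0.997, 0.001]
force: [0.7, 0.4, -0.6]
grip_width: 85.4
```

```bash
python3 - <<'E'
from h import *
s=manip.get_state();print(s["time_s"],s["tcp_pos"],s["force"])
for c in("side","top"):
    im=get_image(c); print(c,pose_block(im,c),fenceline(im))
    for n in("glue","tower","paint"): print(n,obj(im,c,n))
    w=cloud(im); p=w[(w[...,0]>430)&(w[...,0]<620)&(w[...,1]>-180)&(w[...,1]<-70)&(w[...,2]>75)]; print("towertop",rect(p))
    save(im,c+"9.png",(150,90,450,315))
E
```

```text
13.85 [365.66060557 116.89122533 118.37348009] [ 0.68409448  0.44404092 -0.55142267]
side (array([601.9,  91.2]), array([126.8,  88.2]), 80.9, 1681) (array([651.9,  94.1]), array([197.5,  10.4]), 80.6)
glue [(0.8, [array([534.8, 345.3])])]
tower [(0.91, [array([ 541.7, -110.8])])]
paint [(0.87, [array([659.4, 301.3])])]
towertop (array([ 543.4, -115.8]), array([65.2, 47.8]), 57.6)
top (array([600.2,  94. ]), array([119.8,  89.3]), 81.4, 1664) (array([649.6,  96.3]), array([178.5,  10.9]), 80.8)
glue [(0.58, [array([522.3, 348.1])])]
tower [(0.58, [array([ 537.6, -115.2])])]
paint [(0.66, [array([665.4, 296. ])])]
towertop (array([ 542.5, -113.5]), array([61.8, 47.4]), 57.7)
```

View pics/top9.png

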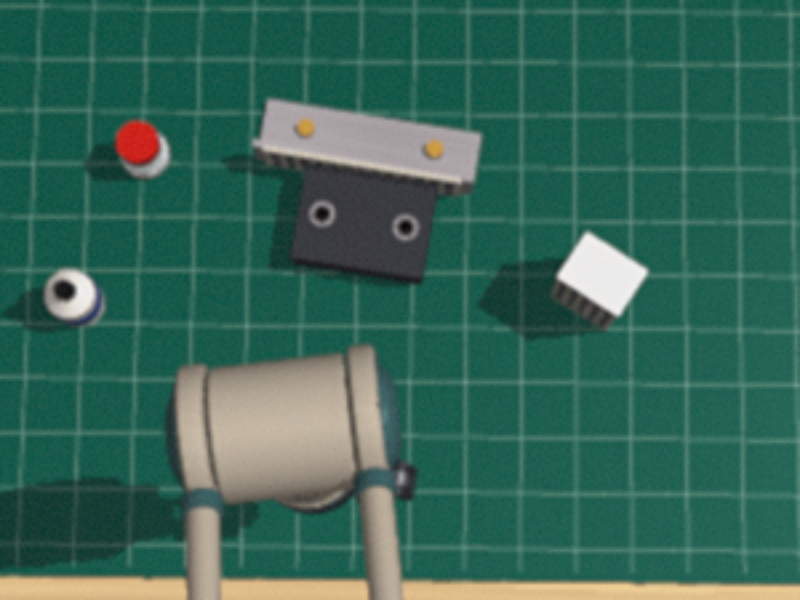

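The block is flush to the panel, well inside both ends (block columns 303–437, panel 258–463), the other items are unmoved and the robot is clear. Handing in.

```bash
python3 -c "
from workcell import manip; print(manip.job_done())"
```

```text
the job is handed in; nothing more can be done
None
```

The larger dark block now sits with one long side flat against the panel, and I've handed the job in after about 14 s of the 51 s.

- **Turning:** I turned the block about 83° clockwise with pushes from the closed fingers near its ends. It stood square to the panel within about 1° (81.7° against 81.0°), with a gap of about 40 mm.
- **Pushing in:** I then pushed it in with the open two-finger hand until it stopped. The push reached about 22 N along the panel's normal, and the block did not move further.
- **Last checks:** The block read 80.9° and 81.4° from the two cameras, against 80.6° and 80.8° for the panel, so it is flat within about 0.6°. Neither end overhangs the panel. In the final top view the glue bottle, paint jar and tower look unmoved, and the robot is well clear.
- **Disagreements:**
  - The fingertips sat about 30 mm higher than the reported tool height, so my first stroke passed over the block without moving it. I corrected the height using the depth camera.
  - The two cameras differ by about 2–3 mm on where the block and fence are.
  - The network positions for the glue and paint vary by up to about 12 mm from call to call.

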